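Pack the soap into its travel case and snap the lid shut

TASK

Press the thumb tab of the soap travel case that sits in the gift box so that its sprung lid pops fully open, then lay the smaller of the two loose wrapped soap bars flat on the floor of the case, setting it down rather than dropping it. With the soap in, swing the lid over and press it down until the latch snaps and it stays shut by itself; leave the larger bar and all the other stock where they are.

Things in the scene. Friction and masses are not known exactly. Their poses are not given: they have to be found in the camera images.
- soapcase: Lower shell of the white plastic travel soap case, fixed in the black foam of the gift box: 104 mm long (x), 74 mm wide (y), 20 mm high, walls and floor 4 mm. Origin: centre of its underside, 36 mm above the bench; its rim is at z 20 mm; z is up. The lid is hinged on the short end at +x, the thumb latch is on the short end at -x (about towards the robot). Below, 'case frame' is this frame.
- case_floor (a point): Centre of the shell's inner floor, at (0, 0, 4) mm in the case frame. The open inside is 96 x 66 mm and 16 mm deep: the small soap bar, lying along x, has 8 mm to spare at each end and 6 mm at each side.
- giftbox: The white gift box holding the case, fixed between corner stops: 230 (x) x 240 (y) x 56 mm high, filled with foam up to 48 mm above the bench. Origin: centre of its underside; axes parallel to the case's; the case's origin is at (15, -55, 36) mm in its frame.
- hinge (a point): Point on the lid's hinge axis, mid-width: at (55, 0, 20) mm in the case frame. The axis runs along the case's y.
- case_lid (a joint): Opening angle of the lid, rad: 0 shut, 1.8 fully open (leaning 13 degrees back past upright, its top edge 130 mm above the case's origin, its outer face about 45 mm beyond the hinge). A spring drives it open at every angle (about 1 N at the front edge); let go, it pops up in half a second. Near 0.1 rad its catch meets the hook; 5 to 7 N at lid_press snaps it shut; latched, it reads under 0.01.
- lid_press (a point): Point on the lid's outer (top) face, mid-width, 100 mm from the hinge and 7 mm from the free front edge; moves with the lid. Shut, it is at (-45, 0, 44) mm in the case frame. The lid is a white shell 104 x 74 mm, 24 mm high outside, 20 mm deep inside. To shut it, push this outer face over from behind (+x side), swing it down about the hinge and press here.
- thumb_tab (a joint): Tilt of the thumb latch, rad: 0 at rest (hooked), 0.32 pressed right down. Pressing the tab tips the hook away from the lid, which is let go at about 0.2 (4 to 6 mm down at tab_top). It starts to move at 1 to 2 N, is right down at 3 to 4 N, and springs back.
- tab_top (a point): Middle of the thumb tab's top, a ribbed grey plate 31 mm (x) by 36 mm (y) in front of the case, pressed straight down; 7 to 9 mm travel. At rest at (-84.5, 0, 16) mm in the case frame. The foam pocket is open 15 mm beyond and 21 mm either side of the tab. The steel hook behind it rises 22 mm above the tab from x -65 mm towards the lid (and comes 8 mm nearer while pressed): press here, not behind.
- soap: The smaller brown-paper-wrapped soap bar with a white band, 80 mm (x) by 54 mm (y) by 32 mm high (z), about 120 g, loose on the bench. Origin: centre of its underside. Lying in the case it stands 16 mm above the rim, so it can be held by its upper part across its 54 mm width with the fingertips staying above the rim.
- soap_big: The larger wrapped bar of the same look, 108 x 72 x 36 mm, 250 g; it does not fit the case and must stay. Origin: centre of its underside.
- tin_packed: Round balm tin, 68 mm across, 24 mm high, in a round foam pocket of the gift box beside the case (its y side +), 12 mm of it showing. Origin: centre of its underside. To be left.
- jar_packed: Round jar with a white cap, 64 mm across, 46 mm high, in a foam pocket of the gift box beside the case, 34 mm of it showing. Origin: centre of its underside. To be left.
- tin_spare: Round balm tin, 68 mm across, 24 mm high, standing on the bench. Origin: centre of its underside. To be left.
- jar_spare: Round jar with a white cap, 68 mm across, 52 mm high, standing on the bench. Origin: centre of its underside. To be left.
- carton: White carton lying on the bench, 150 x 45 x 36 mm. Origin: centre of its underside. To be left.
There are look-alikes about, which are no part of the job. Leave any blue or red look-alike of the soap alone.

How it is judged:
On the way, in this order (a step that is already met when the one before it is completed fails the run):
1. the thumb tab is pressed down (value of joint thumb_tab above 0.15 rad), for 0.02 s.
2. the lid has sprung fully open with the case still empty (value of joint case_lid above 1.6 rad and distance between soap and soapcase above 0.05 m), for 0.2 s.
3. the smaller bar lies flat on the floor of the case, let go, the lid still open (x of soap in the frame of soapcase between -0.012 and 0.012 m and y of soap in the frame of soapcase between -0.01 and 0.01 m and z of soap in the frame of soapcase between 0 and 0.008 m and angle between soap's own z axis and vertical below 0.08 rad and contact force between the fingers and soap below 0.1 N and value of joint case_lid above 1 rad), for 0.2 s.
At the end, for the whole second after the job is handed in: The smaller bar lies flat and still on the case floor (centre within 12 mm along and 10 mm across of the case centre, lifted under 4 mm); lid shut and held by its latch (lid under 0.02 rad, tab back up under 0.05 rad); every other loose thing within 25 mm of its place (x of soap in the frame of soapcase between -0.012 and 0.012 m and y of soap in the frame of soapcase between -0.01 and 0.01 m and z of soap in the frame of soapcase between 0 and 0.008 m and angle between soap's own z axis and vertical below 0.08 rad and value of joint case_lid below 0.02 rad and value of joint thumb_tab below 0.05 rad and linear speed of soap below 0.02 m/s and distance of each of soap_big, tin_packed, jar_packed, tin_spare, jar_spare, carton from where it was at the start of the episode below 0.025 m); the robot touches nothing.
It fails at once if the larger bar or another piece of stock is pushed more than 25 mm from its place (distance of any of soap_big, tin_packed, jar_packed, tin_spare, jar_spare, carton from where it was at the start of the episode above 0.025 m).
It fails at once if the soap is dropped (falls freely from more than about 25 mm) (contact force between anything else and soap below 0.02 N and linear speed of soap above 0.7 m/s).
It also fails if it takes over 67 s, if anything falls off the work surface, if the arm or the gripper's body presses on something with over 40 N, if the wrist force passes 120 N, or if a joint passes its speed limit or range.

ROBOT

A 7-joint arm with a two-finger parallel gripper is mounted at the origin on the work surface. World frame = base frame: x ahead of the robot, y to its left, z up, the work surface at z = 0. Lengths are in m, angles in rad, forces in N, time in s.
With the tool pointing down it reaches from about 0.35 to 0.9 m from the base axis. Payload 19.9 kg.
Tool frame: the origin (TCP) lies at the very end of the fingers, on their centre line; the grasp point (between the pads) lies 19 mm behind it; z points along the fingers, y is the line along which they close (so a half turn about z gives the same grasp; the last joint's range is limited). The gripper opens to 94 mm and grips with 3 to 60 N. Pads are 16 mm wide; open, the fingers measure 119 mm over their backs; the gripper's body (75 mm by 177 mm) begins 78 mm behind the grasp point.
Start: joints at [-0.042, 0.417, -0.01, 1.614, 0.005, 1.111, -0.053], TCP at [0.625, 0, 0.205] pointing down, gripper open.
Joint ranges: [-2.81, 2.81], [-0.39, 2.02], [-1.27, 1.25], [0.06, 2.57], [-1.19, 4.33], [0.19, 2], [-2.82, 2.82]. Speed limits (rad/s): [1.89, 1.89, 2.39, 2.39, 3.01, 3.01, 3.01].

INTERFACE

Orientations are given as a 3x3 rotation matrix whose columns are the frame's x, y, z axes.
In Python, from rig import arm gives the robot as it stands. The module is installed in compiled form; this text tells all that it offers.
- The arm moves only by the tool arm_command, never from a script. Its argument "deltas" is a list of rows, each a list of 7 numbers: the shift along the tool's x, y, z each as a share of 1000 mm, from -1 to 1, then the turn, a rotation vector about the tool's x, y, z each as a share of 90 degrees, from -1 to 1, then the closure, from -1 (fully open) to 1 (shut), so that 0 is half open. In form: [[tx, ty, tz, wx, wy, wz, jaw], ...]. A call has 1 to 10 rows; each row is the pose to reach, as a shift and turn from the pose commanded when the call began, along the tool's axes at that moment; what a row does not reach only later rows make up. A row lasts 1/8 s, in which the tool goes at most 62.5 mm and 10.7 degrees, less where a joint would pass 70% of its speed; a pose out of reach is approached as far as the arm can. A call with a number of a shift or a turn outside -1 to 1 is refused whole. A call with a gripper value outside its range is refused whole. The fingers move at their own pace and stop on an object; "force" is the grip in N (left out, the last holds). Time passes only in rows, so rows that repeat a pose let the fingers close. It gives the time, the measured TCP pose, the force, the opening and the grip force at its end, in the units of the state.
- arm.get_state(): the state, without advancing time (a new reading comes with each control period).
- arm.grab_frame(name): name is "scene" or "side" or "wrist"; returns the picture (480x640x3 uint8, blue, green, red); there is no depth.
- arm.get_calibration(name): a dict with "K" (3x3 intrinsics, pixels), "position" and "attitude" of the camera in the world; the wrist camera has in their place "mount" (4x4, takes a point from camera to tool coordinates, whose origin is the TCP and whose axes are the flange's). Camera axes: x right, y down, z forward; pixel columns grow to the right and rows downward; lengths in m; the calibration is good to about 2 mm. A picture is of the moment at which its call begins: read the wrist's pose just before it. get_calibration takes no time and is no camera call.
- arm.close_job(): hands the job in; it is judged then, once.
Trained networks look in the newest picture that a camera, given by its name, has taken for a name from the list of things; names that differ only in an ending like _2 or _b are one class to them, and where a whole thing is asked for, a point or a joint stands for the part that bears it (a point fixed in the world has none). Each returns a list of dicts, best first, with "p" (0 to 1); they miss things now and then, are a little off and sometimes report something else, mostly with a low value. They report only what shows in the picture. A call takes as long as a camera call. They do not tell look-alikes from the thing itself.
- arm.trace(camera, target): "pixels" (480x640 bool, what is visible of it) and "box" ([left, top, right, bottom] as shares, 0 to 1, of the picture: columns of its width, rows of its height, round what is visible of it).
- arm.place_of(camera, target): "centre" ([column, row] as shares, 0 to 1, of the picture: columns of its width, rows of its height: a listed point, or the origin of a listed thing).
The state is a dict: "clock": time; "joint_positions": joint angles; "dq": joint speeds; "joint_torque": joint torques, N m; "eef_pos": TCP position; "tcp_rot": TCP orientation; "ft_force": force on the tool from outside, world axes, zero at the start; "ft_torque": the same for the moment, N m; "gripper_width": finger opening in m; "grip_force": force on a finger pad.
Only numpy, scipy, OpenCV 4.12 (cv2) and the standard library are available. Lean on these libraries where they do the work, as an engineer would, in place of code of your own. Each camera call takes 0.05 s, during which the arm holds its last target. There are 200 camera calls.

## Working session

There is one attempt and no reset: what is moved stays moved. The work goes in short steps, Python scripts to look and compute and a tool call to move; the robot and the scene stay as the last step left them, time stands still between calls to the robot, and variables do not carry over. Pictures are saved under pics/ and viewed, at most 10 in all, crops included, and the job is handed in when it is done.

Besides the shell and the picture viewer there is one more tool, called as name([rows], argument=value, ...), one row to a line, values as JSON. arm_command: Moves the arm, as the interface text tells. Shift numbers are shares of 1000 mm and turn numbers shares of 90 degrees, none past 1 either way. Its arguments: {"type":"object","properties":{"deltas":{"type":"array"},"force":{"type":"number"}},"required":["deltas"]}

```bash
mkdir -p pics
cat > h.py <<'E'
import numpy as np, cv2
from rig import arm
def ray(cam,u,v,st=None):
    c=arm.get_calibration(cam);K=np.array(c["K"])
    d=np.linalg.inv(K)@np.array([u,v,1.])
    if "mount" in c:
        M=np.array(c["mount"]);st=st or arm.get_state()
        R=np.array(st["tcp_rot"]);p=np.array(st["eef_pos"])
        return R@M[:3,3]+p, R@M[:3,:3]@d
    A=np.array(c["attitude"])
    return np.array(c["position"]),A@d
def onz(cam,u,v,z,st=None):
    o,d=ray(cam,u,v,st); return o+d*(z-o[2])/d[2]
def proj(cam,P,st=None):
    c=arm.get_calibration(cam);K=np.array(c["K"]);P=np.atleast_2d(P)
    if "mount" in c:
        M=np.array(c["mount"]);st=st or arm.get_state()
        R=np.array(st["tcp_rot"]);p=np.array(st["eef_pos"])
        o=R@M[:3,3]+p;A=R@M[:3,:3]
    else: o=np.array(c["position"]);A=np.array(c["attitude"])
    q=(P-o)@A@K.T; return q[:,:2]/q[:,2:]
E
python3 - <<'E'
from h import *
ims=[]
for c in ["scene","wrist"]:
    st=arm.get_state()
    im=arm.grab_frame(c);cv2.imwrite(f"pics/{c}0.png",im)
    k=arm.get_calibration(c);print(c,{a:np.round(b,3).tolist() for a,b in k.items()} )
    for n,z in [("soap",0),("soap_big",0),("soapcase",.036),("giftbox",0),("hinge",.056),("tab_top",.052),("lid_press",.08),("jar_spare",0),("tin_spare",0),("carton",0),("jar_packed",.022)]:
        for r in arm.place_of(c,n)[:4]:
            u,v=r["centre"][0]*640,r["centre"][1]*480
            print(n,round(r["p"],2),round(u),round(v),onz(c,u,v,z,st).round(3))
s=arm.get_state();print(s["eef_pos"],np.round(s["tcp_rot"],3).tolist(),s["clock"],s["gripper_width"])
E
```

```text
scene {'K': [[621.423, 0.0, 311.009], [0.0, 621.423, 237.031], [0.0, 0.0, 1.0]], 'position': [1.493, -0.294, 0.928], 'attitude': [[0.209, 0.635, -0.743], [0.978, -0.136, 0.159], [0.0, -0.76, -0.65]]}
soap 0.94 214 220 [ 0.324 -0.279  0.   ]
soap 0.75 248 250 [ 0.444 -0.214 -0.   ]
soap 0.67 287 214 [ 0.336 -0.106  0.   ]
soap 0.41 155 242 [ 0.376 -0.419  0.   ]
soap_big 0.64 204 306 [ 0.596 -0.325  0.   ]
soapcase 0.74 372 248 [0.536 0.045 0.036]
soapcase 0.71 405 225 [0.477 0.14  0.036]
giftbox 0.63 392 252 [0.518 0.099 0.   ]
giftbox 0.4 370 252 [ 0.509  0.051 -0.   ]
hinge 0.73 384 264 [0.611 0.048 0.056]
hinge 0.35 429 251 [0.59  0.152 0.056]
tab_top 0.6 357 222 [0.46  0.032 0.052]
lid_press 0.92 367 226 [0.513 0.037 0.08 ]
jar_spare 0.55 330 354 [ 0.77  -0.103  0.   ]
jar_spare 0.32 370 250 [0.503 0.053 0.   ]
tin_spare 0.59 300 308 [ 0.644 -0.135  0.   ]
carton 0.73 152 242 [ 0.374 -0.426  0.   ]
jar_packed 0.96 430 249 [0.551 0.174 0.022]
jar_packed 0.59 206 306 [ 0.618 -0.32   0.022]
jar_packed 0.52 302 312 [ 0.673 -0.138  0.022]
wrist {'K': [[429.136, 0.0, 323.629], [0.0, 429.136, 233.45], [0.0, 0.0, 1.0]], 'mount': [[0.0, -0.967, -0.254, 0.075], [1.0, 0.001, -0.001, 0.0], [0.001, -0.254, 0.967, -0.18], [0.0, 0.0, 0.0, 1.0]]}
soap 0.82 30 320 [ 0.337 -0.114  0.   ]
soapcase 0.66 224 160 [0.545 0.045 0.036]
hinge 0.95 292 157 [0.601 0.048 0.056]
hinge 0.52 221 157 [0.547 0.048 0.056]
tab_top 0.75 115 174 [0.463 0.035 0.052]
lid_press 0.69 148 172 [0.501 0.04  0.08 ]
jar_spare 0.9 474 304 [ 0.77  -0.097  0.   ]
tin_spare 0.71 356 342 [ 0.657 -0.138  0.   ]
[6.24988778e-01 1.03159123e-05 2.05425040e-01] [[-0.0, 1.0, -0.0], [1.0, 0.0, -0.0], [-0.0, -0.0, -1.0]] 1.2 0.09414154349069355
```

View pics/scene0.png

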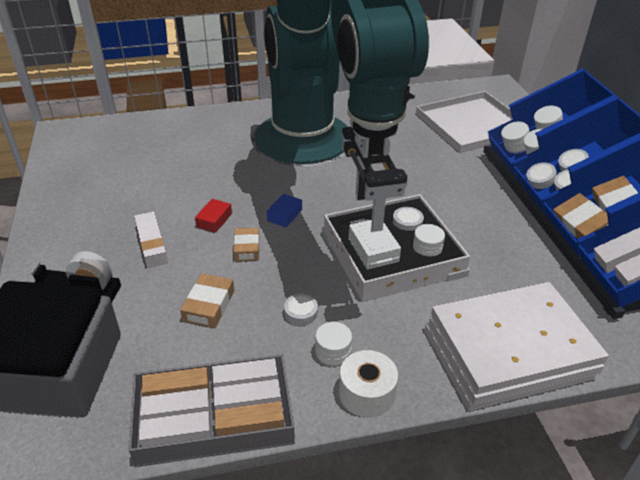

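View pics/wrist0.png

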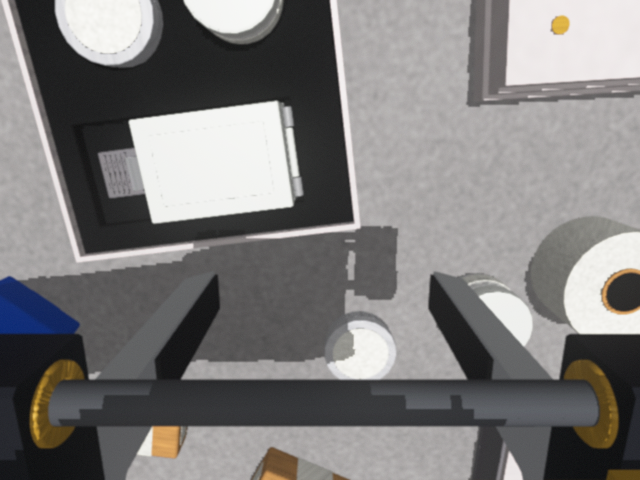

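The scene shows the gift box around (395,245) with the case at (375,243). The candidate bars are a small brown one at (247,244), a big brown one at (207,300), a red one at (213,215) and a blue one at (285,210). The small brown bar with the white band fits the description. I'll check it in an enlarged crop and fit the case pose.

Run:
```python
from h import *
from scipy.optimize import least_squares
im=cv2.imread("pics/scene0.png");w=cv2.imread("pics/wrist0.png")
a=cv2.resize(im[190:340,150:300],(560,560),interpolation=cv2.INTER_CUBIC)
cv2.imwrite("pics/crop0.png",a)
st=arm.get_state()
for n in ["lid_press","soapcase","tab_top"]:
    for r in arm.trace("wrist",n)[:1]:
        m=r["pixels"].astype(np.uint8);c=max(cv2.findContours(m,0,2)[0],key=cv2.contourArea)
        print(n,r["p"],m.sum(),np.round(cv2.approxPolyDP(c,6,True)[:,0]).tolist(),cv2.minAreaRect(c))
for r in arm.trace("scene","soap")[:4]:
    m=r["pixels"].astype(np.uint8);ys,xs=np.nonzero(m)
    print("soap",r["p"],m.sum(),xs.mean(),ys.mean(), im[m>0].mean(0))
# case pose from keypoints
pts=dict(hinge=(55,0,20),tab_top=(-84.5,0,16),lid_press=(-45,0,44),soapcase=(0,0,0))
obs=dict(hinge=(292,157),tab_top=(117,174),lid_press=(148,172))
cor=[(130,121),(279,101),(153,223),(294,208)]
def W(p,q): c,s=np.cos(p[2]),np.sin(p[2]); q=np.array(q)/1000; return np.array([p[0]+c*q[0]-s*q[1],p[1]+s*q[0]+c*q[1],.036+q[2]])
tops=[(-52,37,44),(52,37,44),(-52,-37,44),(52,-37,44)]
f=lambda p:np.concatenate([proj("wrist",W(p,t),st)[0]-np.array(o) for t,o in list(zip(tops,cor))+[(pts[k],v) for k,v in obs.items()]])
s=least_squares(f,[.54,.045,.09],loss="soft_l1");print(s.x,np.round(f(s.x),1))
```

```text
lid_press 0.87 16094 [[280, 104], [131, 120], [153, 221], [291, 206], [298, 171]] ((215.47291564941406, 161.8722686767578), (107.1954345703125, 161.7388458251953), 83.21102905273438)
soapcase 0.79 18267 [[291, 110], [272, 101], [132, 120], [134, 147], [98, 154], [108, 196], [145, 193], [153, 222], [291, 206], [302, 194]] ((199.0057373046875, 164.31689453125), (106.99015045166016, 198.20596313476562), 82.62623596191406)
tab_top 0.69 1697 [[133, 149], [98, 154], [111, 197], [143, 192]] ((121.17648315429688, 172.2058868408203), (49.96233367919922, 37.107948303222656), 75.96376037597656)
soap 0.9 868 213.57718894009216 215.55875576036865 [ 39.92511521  39.97004608 136.75921659]
soap 0.86 787 284.4841168996188 210.85133418043202 [85.12071156 42.63278272 30.98729352]
soap 0.62 754 246.02785145888595 245.08090185676392 [120.43236074 139.84615385 159.11405836]
[0.54732625 0.04458471 0.11565228] [-0.5 -1.   0.2  0.9 -0.3  0.9 -0.4 -0.1  1.2 -3.5 -1.8  0.1  3.2  0.4]
```

View pics/crop0.png

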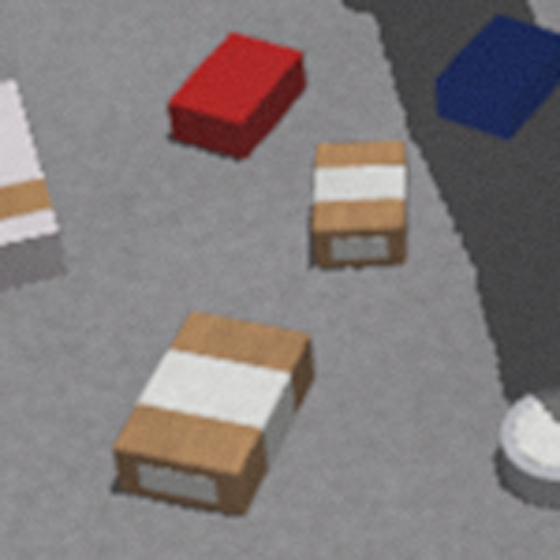

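The crop confirms it: the small brown bar with the white band is at scene (247,244), longer bar at (207,300), and the red and blue look-alikes stay alone. Case pose is (0.547, 0.045), yaw 6.6°. Next I move above the tab with the fingers shut.

arm_command([
  [0.035,-0.162,0.06,0,0,-1,1],
  [0.035,-0.162,0.085,0,0,-1,1],
  [0.035,-0.162,0.085,0,0,-1,1],
  [0.035,-0.162,0.085,0,0,-1,1],
  [0.035,-0.162,0.085,0,0,-1,1],
  [0.035,-0.162,0.085,0,0,-1,1],
  [0.035,-0.162,0.085,0,0,-1,1],
  [0.035,-0.162,0.085,0,0,-1,1],
  [0.035,-0.162,0.085,0,0,-1,1],
  [0.035,-0.162,0.085,0,0,-1,1],
], force=20)

```text
clock: 2.65
eef_pos: [0.4631, 0.0349, 0.1205]
tcp_rot: [[-1.0, 0.001, 0.0], [0.001, 1.0, 0.0], [-0.0, 0.0, -1.0]]
ft_force: [0.4, 0.3, 1.2]
gripper_width: 0.0006
grip_force: 0.0
```

arm_command([
  [0,0,0.01,0,0,-0.073,1],
  [0,0,0.02,0,0,-0.073,1],
  [0,0,0.03,0,0,-0.073,1],
])

```text
clock: 3.02
eef_pos: [0.463, 0.035, 0.0899]
tcp_rot: [[-0.994, -0.111, -0.0], [-0.111, 0.994, -0.0], [0.0, -0.0, -1.0]]
ft_force: [-0.1, 0.3, -0.6]
gripper_width: 0.0006
grip_force: 0.0
```

Run:
```python
from h import *
st=arm.get_state();im=arm.grab_frame("wrist");cv2.imwrite("pics/w1.png",im)
print(st["eef_pos"],np.round(st["tcp_rot"],3).tolist(),st["ft_force"],st["gripper_width"],st["clock"])
for n,z in [("hinge",.056),("tab_top",.052),("lid_press",.08),("soapcase",.036)]:
    for r in arm.place_of("wrist",n)[:2]:
        u,v=r["centre"][0]*640,r["centre"][1]*480
        print(n,round(r["p"],2),round(u),round(v),onz("wrist",u,v,z,st).round(4))
```

```text
[0.46295087 0.03496733 0.08985213] [[-0.994, -0.111, -0.0], [-0.111, 0.994, -0.0], [0.0, -0.0, -1.0]] [-0.12739144  0.34505956 -0.59336525] 0.0005532807816588087 3.025
hinge 0.73 402 334 [0.4976 0.0833 0.056 ]
tab_top 0.56 321 261 [0.4616 0.0345 0.052 ]
lid_press 0.69 321 357 [0.5022 0.0394 0.08  ]
```

View pics/w1.png

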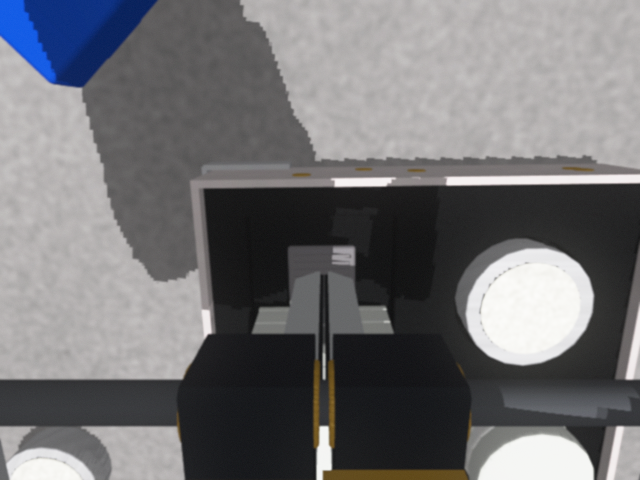

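The closed fingers stand over the ribbed grey tab: tip at about (323,275), tab spanning (289–357, 247 and below). Pressing.

arm_command([
  [0.003,0,0.02,0,0,0,1],
  [0.003,0,0.035,0,0,0,1],
  [0.003,0,0.04,0,0,0,1],
  [0.003,0,0.044,0,0,0,1],
  [0.003,0,0.046,0,0,0,1],
  [0.003,0,0.046,0,0,0,1],
  [0.003,0,0.046,0,0,0,1],
])

```text
clock: 4.15
eef_pos: [0.46, 0.0347, 0.0447]
tcp_rot: [[-0.993, -0.114, -0.0], [-0.114, 0.993, -0.0], [0.0, -0.0, -1.0]]
ft_force: [-3.9, 0.0, 3.9]
gripper_width: -0.0
grip_force: 2.8
```

arm_command([
  [0.003,0,0,0,0,0,1],
  [0.003,0,-0.06,0,0,0,0],
  [0.003,0,-0.11,0,0,0,-1],
  [0.003,0,-0.16,0,0,0,-1],
])

```text
clock: 4.65
eef_pos: [0.4569, 0.0343, 0.2063]
tcp_rot: [[-0.993, -0.114, 0.001], [-0.114, 0.993, 0.0], [-0.001, -0.0, -1.0]]
ft_force: [-0.1, -0.1, 0.8]
gripper_width: 0.027
grip_force: 0.0
```

Run:
```python
from h import *
st=arm.get_state();im=arm.grab_frame("scene")
cv2.imwrite("pics/s2.png",cv2.resize(im[160:320,180:480],(750,400)))
print(st["eef_pos"],np.round(st["tcp_rot"],3).tolist(),st["ft_force"],st["gripper_width"],st["clock"])
```

```text
[0.45690019 0.03433692 0.20631621] [[-0.993, -0.114, 0.001], [-0.114, 0.993, 0.0], [-0.001, -0.0, -1.0]] [-0.1458664  -0.13819729  0.81431458] 0.026971105763575573 4.65
```

View pics/s2.png

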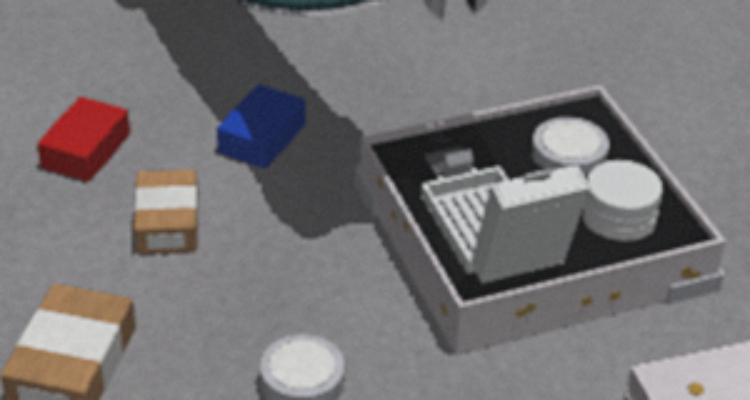

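The lid stands fully open, with the empty ribbed case floor visible at crop (465,215). Next I move over the small bar.

arm_command([
  [0.03,-0.24,0,0,0,0,-1],
  [0.03,-0.24,0,0,0,0,-1],
  [0.03,-0.24,0,0,0,0,-1],
  [0.03,-0.24,0,0,0,0,-1],
  [0.03,-0.24,0,0,0,0,-1],
  [0.03,-0.24,0,0,0,0,-1],
])

```text
clock: 5.45
eef_pos: [0.4547, -0.2071, 0.2043]
tcp_rot: [[-0.993, -0.114, 0.0], [-0.114, 0.993, 0.0], [-0.0, 0.0, -1.0]]
ft_force: [-0.1, 0.5, 1.3]
gripper_width: 0.0907
grip_force: 0.0
```

Run:
```python
from h import *
st=arm.get_state();im=arm.grab_frame("wrist");cv2.imwrite("pics/w3.png",im)
print(st["eef_pos"],np.round(st["tcp_rot"],3).tolist(),st["gripper_width"],st["clock"])
for r in arm.place_of("wrist","soap")[:4]:
    u,v=r["centre"][0]*640,r["centre"][1]*480
    print(round(r["p"],2),round(u),round(v),onz("wrist",u,v,0,st).round(4))
for r in arm.trace("wrist","soap")[:4]:
    m=r["pixels"].astype(np.uint8);c=max(cv2.findContours(m,0,2)[0],key=cv2.contourArea)
    P=np.array([onz("wrist",u,v,.032,st)[:2] for u,v in cv2.approxPolyDP(c,5,True)[:,0]])
    print(round(r["p"],2),cv2.approxPolyDP(c,5,True)[:,0].tolist(),P.round(3).tolist(),im[m>0].mean(0).round())
```

```text
[ 0.45471757 -0.20708848  0.20431714] [[-0.993, -0.114, 0.0], [-0.114, 0.993, 0.0], [-0.0, 0.0, -1.0]] 0.09069605915718099 5.45
0.84 311 191 [ 0.4439 -0.2184  0.    ]
0.66 450 84 [ 0.339  -0.1109  0.    ]
0.66 252 41 [ 0.325 -0.28   0.   ]
0.84 [[293, 0], [224, 0], [190, 51], [248, 98], [309, 26]] [[0.298, -0.247], [0.304, -0.298], [0.342, -0.321], [0.371, -0.275], [0.314, -0.233]] [ 19.  20. 143.]
0.61 [[481, 19], [464, 27], [395, 94], [433, 139], [450, 136], [520, 70]] [[0.295, -0.105], [0.302, -0.117], [0.355, -0.161], [0.386, -0.125], [0.382, -0.112], [0.327, -0.068]] [229. 111.  47.]
```

View pics/w3.png

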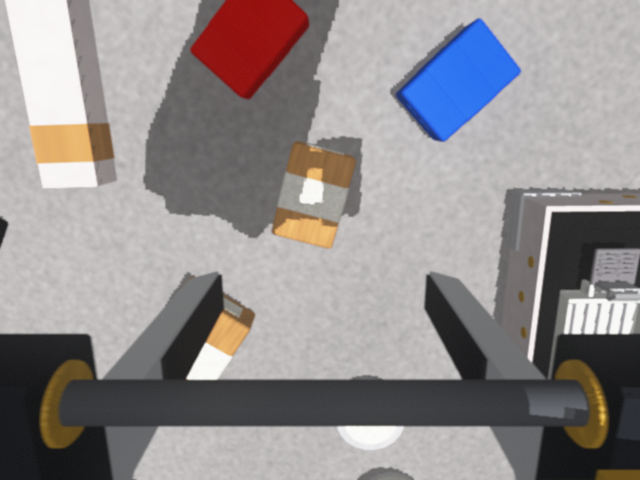

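The small bar's top has corners near (298,143), (355,152), (332,247), (274,233). Computing its pose and the grasp move.

Run:
```python
from h import *
st=arm.get_state();im=cv2.imread("pics/w3.png")
hsv=cv2.cvtColor(im,cv2.COLOR_BGR2HSV)
P=np.array([onz("wrist",u,v,.032,st)[:2] for u,v in [(298,143),(355,152),(332,247),(274,233)]])
print(P.round(4).tolist(),P.mean(0).round(4),[round(float(np.linalg.norm(P[i]-P[i-1])),4) for i in range(4)])
d=(P[3]+P[2]-P[0]-P[1])/2; yaw=np.arctan2(d[1],d[0]); print("yaw",np.degrees(yaw))
R=np.array(st["tcp_rot"]);x=R[:,0];print("tool yaw",np.degrees(np.arctan2(-x[1],-x[0])))
t=R.T@(np.r_[P.mean(0),0.012]-st["eef_pos"]);print("shift",t.round(4))
```

```text
[[0.4015, -0.2321], [0.4032, -0.1856], [0.4849, -0.1944], [0.4783, -0.2448]] [ 0.442  -0.2142] [0.0779, 0.0465, 0.0822, 0.0508]
yaw -7.6784473859241675
tool yaw 6.670600545413509
shift [ 0.0138 -0.0062  0.1925]
```

arm_command([
  [0.0127,-0.0075,0.06,0,0,0.159,-1],
  [0.0127,-0.0075,0.12,0,0,0.159,-1],
  [0.0127,-0.0075,0.16,0,0,0.159,-1],
  [0.0127,-0.0075,0.184,0,0,0.159,-1],
  [0.0127,-0.0075,0.184,0,0,0.159,-1],
  [0.0127,-0.0075,0.184,0,0,0.159,0.5],
  [0.0127,-0.0075,0.184,0,0,0.159,0.5],
  [0.0127,-0.0075,0.184,0,0,0.159,0.5],
  [0.0127,-0.0075,0.184,0,0,0.159,0.5],
  [0.0127,-0.0075,0.184,0,0,0.159,0.5],
], force=15)

```text
clock: 6.85
eef_pos: [0.443, -0.2166, 0.0207]
tcp_rot: [[-0.991, 0.135, 0.0], [0.135, 0.991, -0.0], [-0.0, -0.0, -1.0]]
ft_force: [-0.4, 0.4, 7.3]
gripper_width: 0.0539
grip_force: 15.0
```

arm_command([
  [0,0,0,0,0,0,0.5],
  [0,0,0,0,0,0,0.5],
])

```text
clock: 7.1
eef_pos: [0.443, -0.2166, 0.0207]
tcp_rot: [[-0.991, 0.135, 0.0], [0.135, 0.991, -0.0], [-0.0, -0.0, -1.0]]
ft_force: [-0.9, 0.3, 6.8]
gripper_width: 0.0539
grip_force: 15.0
```

arm_command([
  [0,0,-0.02,0,0,0,0.5],
  [0,0,-0.06,0,0,0,0.5],
  [0,0,-0.11,0,0,0,0.5],
  [0,0,-0.16,0,0,0,0.5],
  [0,0,-0.16,0,0,0,0.5],
  [0,0,-0.16,0,0,0,0.5],
])

```text
clock: 7.85
eef_pos: [0.4425, -0.2163, 0.1797]
tcp_rot: [[-0.991, 0.135, -0.001], [0.135, 0.991, 0.0], [0.001, 0.0, -1.0]]
ft_force: [0.7, -0.1, -1.9]
gripper_width: 0.0539
grip_force: 15.0
```

Run:
```python
from h import *
st=arm.get_state();im=arm.grab_frame("wrist")
g=cv2.resize(im[150:480,160:480],None,fx=1.8,fy=1.8);cv2.imwrite("pics/w4.png",g)
R=np.array(st["tcp_rot"]);p=np.array(st["eef_pos"])
print(p,st["gripper_width"],st["grip_force"],st["ft_force"])
# expected top-back edge of soap (toward robot) tool x=+.04, tool z = +0.0204-.032 above tip
for x in (.04,-.04):
  for y in (-.027,.027): print(x,y,[ (proj("wrist",R@np.array([x,y,z])+p,st)[0]).round(1).tolist() for z in (-.0115,.0205)])
for n in ["soap"]:
    for r in arm.trace("wrist",n)[:2]: print(r["p"],np.array(r["box"])*[640,480,640,480])
```

```text
[ 0.44248315 -0.21627949  0.17969226] 0.05386484061301196 14.98747006058693 [ 0.67495705 -0.06082962 -1.86949283]
0.04 -0.027 [[253.2, 208.4], [263.9, 194.9]]
0.04 0.027 [[388.3, 208.4], [378.4, 195.0]]
-0.04 -0.027 [[260.6, 384.1], [269.3, 347.5]]
-0.04 0.027 [[381.4, 384.1], [373.3, 347.5]]
0.79 [383.296   0.624 507.584 126.288]
0.69 [256.768 197.184 392.576 378.   ]
```

View pics/w4.png

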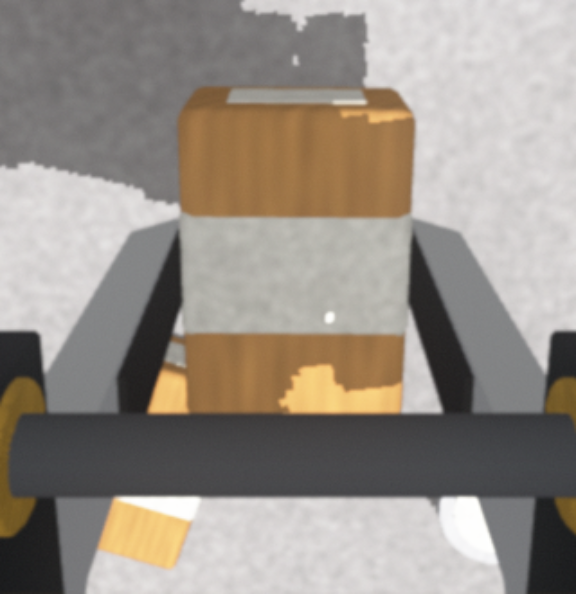

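The bar is held centred: its near top edge is at row 209 against 208 expected. Carrying it to hover over the case.

arm_command([
  [-0.012,0.04,0,0,0,-0.04,0.5],
  [-0.025,0.09,0,0,0,-0.08,0.5],
  [-0.037,0.14,0,0,0,-0.12,0.5],
  [-0.05,0.19,0,0,0,-0.16,0.5],
  [-0.06,0.24,0,0,0,-0.16,0.5],
  [-0.0684,0.2726,0.02,0,0,-0.16,0.5],
  [-0.0684,0.2726,0.04,0,0,-0.16,0.5],
  [-0.0684,0.2726,0.04,0,0,-0.16,0.5],
  [-0.0684,0.2726,0.04,0,0,-0.16,0.5],
])

```text
clock: 9.07
eef_pos: [0.5474, 0.044, 0.1405]
tcp_rot: [[-0.993, -0.115, -0.001], [-0.115, 0.993, -0.0], [0.001, -0.0, -1.0]]
ft_force: [0.7, 0.8, 0.3]
gripper_width: 0.0539
grip_force: 15.0
```

Run:
```python
from h import *
st=arm.get_state();im=arm.grab_frame("wrist").copy()
R=np.array(st["tcp_rot"]);p=np.array(st["eef_pos"])
print(p,R[:,0],st["gripper_width"],st["clock"])
P=[.547,.0445,.1157];c,s=np.cos(P[2]),np.sin(P[2])
W=lambda x,y,z:np.array([P[0]+(c*x-s*y)/1e3,P[1]+(s*x+c*y)/1e3,.036+z/1e3])
def line(pts,col):
    q=np.array([proj("wrist",W(*a),st)[0] for a in pts]);cv2.polylines(im,[np.round(q*8).astype(int)],True,col,1,cv2.LINE_AA,3)
line([(-52,37,20),(-52,-37,20),(52,-37,20),(52,37,20)],(0,0,255))
line([(-100,18,16),(-100,-18,16),(-69,-18,16),(-69,18,16)],(0,255,0))
cv2.imwrite("pics/w5.png",cv2.resize(im[100:400,120:520],(800,600)))
```

```text
[0.54736734 0.0440303  0.14050877] [-9.93328782e-01 -1.15315365e-01  5.46228674e-04] 0.05385386105947609 9.075
```

View pics/w5.png

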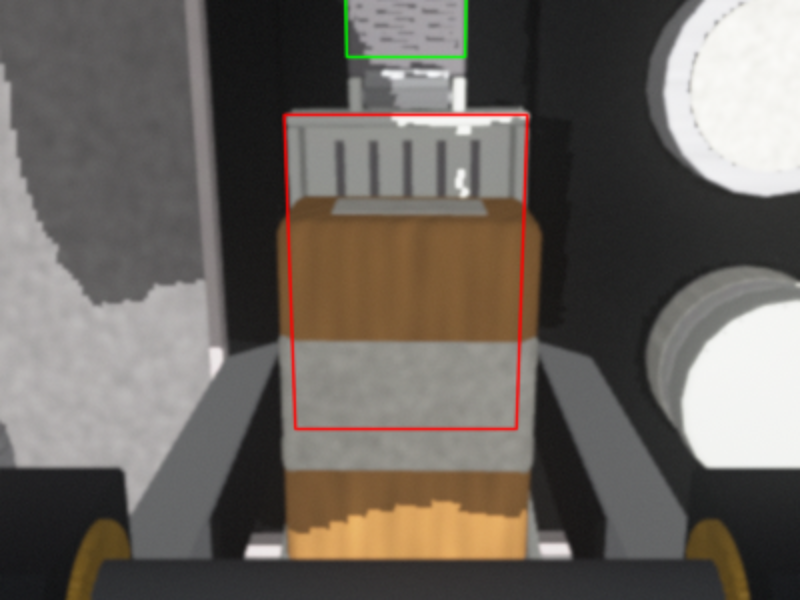

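The projected rim (red, 285–528) lies on the real one within about 1 mm. Lowering.

arm_command([
  [0.001,0,0.02,0,0,0,0.5],
  [0.001,0,0.04,0,0,0,0.5],
  [0.001,0,0.055,0,0,0,0.5],
  [0.001,0,0.065,0,0,0,0.5],
  [0.001,0,0.072,0,0,0,0.5],
  [0.001,0,0.076,0,0,0,0.5],
  [0.001,0,0.078,0,0,0,0.5],
  [0.001,0,0.078,0,0,0,0.5],
])

```text
clock: 10.12
eef_pos: [0.5465, 0.0443, 0.0626]
tcp_rot: [[-0.993, -0.116, 0.0], [-0.116, 0.993, -0.0], [-0.0, -0.0, -1.0]]
ft_force: [0.8, -1.1, -1.0]
gripper_width: 0.0538
grip_force: 15.0
```

arm_command([
  [0,0,0.001,0,0,0,0.5],
  [0,0,0.002,0,0,0,0.5],
  [0,0,0.002,0,0,0,0.5],
])

```text
clock: 10.5
eef_pos: [0.5466, 0.0443, 0.0608]
tcp_rot: [[-0.993, -0.116, 0.0], [-0.116, 0.993, -0.0], [-0.0, -0.0, -1.0]]
ft_force: [-1.3, 0.0, 4.5]
gripper_width: 0.0541
grip_force: 15.0
```

arm_command([
  [0,0,0,0,0,0,0],
  [0,0,0,0,0,0,-0.3],
  [0,0,0,0,0,0,-0.45],
  [0,0,0,0,0,0,-0.45],
  [0,0,-0.01,0,0,0,-0.45],
  [0,0,-0.04,0,0,0,-0.45],
  [0,0,-0.09,0,0,0,-0.45],
  [0,0,-0.14,0,0,0,-0.45],
])

```text
clock: 11.5
eef_pos: [0.5462, 0.0444, 0.2026]
tcp_rot: [[-0.993, -0.116, 0.0], [-0.116, 0.993, 0.0], [-0.0, 0.0, -1.0]]
ft_force: [0.7, 0.3, -0.3]
gripper_width: 0.0681
grip_force: 0.0
```

Run:
```python
from h import *
st=arm.get_state();im=arm.grab_frame("wrist").copy()
print(st["eef_pos"],st["gripper_width"],st["clock"])
P=[.547,.0445,.1157];c,s=np.cos(P[2]),np.sin(P[2])
W=lambda x,y,z:np.array([P[0]+(c*x-s*y)/1e3,P[1]+(s*x+c*y)/1e3,.036+z/1e3])
def line(pts,col):
    q=np.array([proj("wrist",W(*a),st)[0] for a in pts]);cv2.polylines(im,[np.round(q*8).astype(int)],True,col,1,cv2.LINE_AA,3)
line([(-52,37,20),(-52,-37,20),(52,-37,20),(52,37,20)],(0,0,255))
line([(-40,27,36),(-40,-27,36),(40,-27,36),(40,27,36)],(0,255,0))
a=im[150:450,170:480]
sc=arm.grab_frame("scene")[170:320,320:475]
cv2.imwrite("pics/w6.png",np.hstack([cv2.resize(a,(400,387)),cv2.resize(sc,(400,387))]))
```

```text
[0.54616682 0.04444054 0.20261816] 0.06805543966902476 11.5
```

View pics/w6.png

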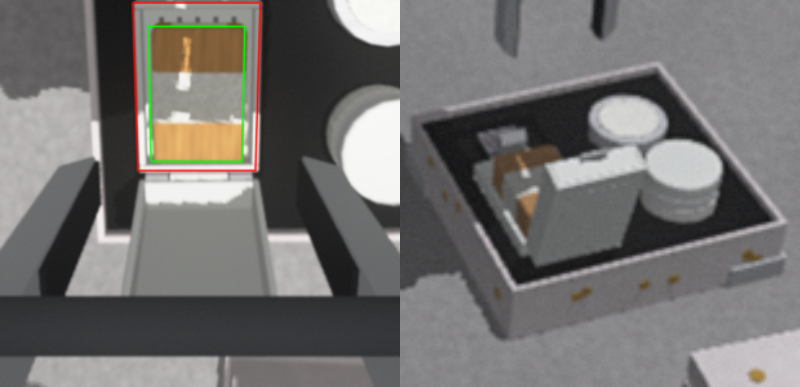

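The bar lies flat and centred, on its predicted green outline, with the lid still open. Moving behind the lid with the fingers shut.

arm_command([
  [-0.03,0,-0.015,0,0,0,1],
  [-0.08,0,-0.015,0,0,0,1],
  [-0.13,0,-0.015,0,0,0,1],
  [-0.135,0,-0.015,0,0,0,1],
  [-0.135,0,0.02,0,0,0,1],
  [-0.135,0,0.058,0,0,0,1],
  [-0.135,0,0.058,0,0,0,1],
])

```text
clock: 12.48
eef_pos: [0.6785, 0.0597, 0.1402]
tcp_rot: [[-0.993, -0.116, -0.005], [-0.116, 0.993, -0.0], [0.005, 0.0, -1.0]]
ft_force: [1.2, 0.4, 0.8]
gripper_width: 0.0024
grip_force: 0.0
```

Run:
```python
from h import *
st=arm.get_state();R=np.array(st["tcp_rot"]);p=np.array(st["eef_pos"])
P=[.547,.0445];c,s=np.cos(.1157),np.sin(.1157)
h=np.array([P[0]+c*.055,P[1]+s*.055,.056]);d=p-h
print("rel hinge",d@[c,s,0],d@[-s,c,0],d[2],st["gripper_width"],st["ft_force"])
for r,t in [(97,1.8),(98,1.57),(98,1.4),(98,1.2),(98,1.0),(99,.8),(100,.6),(101,.45),(102,.3),(102,.2),(102,.14)]:
    E=np.array([-r*np.cos(t)+24*np.sin(t),r*np.sin(t)+24*np.cos(t)])/1e3
    T=h+(E[0]+.008)*np.array([c,s,0])+[0,0,E[1]]
    print(t,(R.T@(T-p)).round(3))
```

```text
rel hinge 0.07737435642617714 -5.8707170084986635e-05 0.08421934382182422 0.0023623980860708123 [1.15015701 0.36003638 0.75061747]
1.8 [ 0.024  0.    -0.005]
1.57 [ 0.046  0.    -0.014]
1.4 [ 0.062  0.    -0.016]
1.2 [ 0.083  0.    -0.015]
1.0 [ 0.102  0.    -0.011]
0.8 [ 0.121  0.    -0.003]
0.6 [0.138 0.    0.009]
0.45 [0.15  0.    0.019]
0.3 [0.16  0.    0.032]
0.2 [0.164 0.    0.041]
0.14 [0.167 0.    0.047]
```

arm_command([
  [0.015,0,0,0,0,0,1],
  [0.026,0,-0.001,0,0,0,1],
  [0.036,0,-0.005,0,0,0,1],
  [0.048,0,-0.01,0,0,0,1],
  [0.056,0,-0.011,0,0,0,1],
  [0.064,0,-0.012,0,0,0,1],
  [0.074,0,-0.012,0,0,0,1],
  [0.085,0,-0.011,0,0,0,1],
  [0.095,0,-0.009,0,0,0,1],
  [0.104,0,-0.007,0,0,0,1],
])

```text
clock: 13.72
eef_pos: [0.5764, 0.0478, 0.1492]
tcp_rot: [[-0.993, -0.116, -0.0], [-0.116, 0.993, -0.0], [0.0, -0.0, -1.0]]
ft_force: [1.0, 0.1, 0.5]
gripper_width: 0.0001
grip_force: 0.4
```

Run:
```python
from h import *
st=arm.get_state();R=np.array(st["tcp_rot"]);p=np.array(st["eef_pos"])
P=[.547,.0445];c,s=np.cos(.1157),np.sin(.1157)
h=np.array([P[0]+c*.055,P[1]+s*.055,.056]);d=p-h
print("rel hinge",d@[c,s,0],d@[-s,c,0],d[2],st["ft_force"],st["clock"])
sc=arm.grab_frame("scene")[150:310,310:480]
cv2.imwrite("pics/s7.png",cv2.resize(sc,(510,480)))
for r,t in [(98,1.0),(99,.8),(100,.6),(101,.45),(102,.3),(102,.2),(102,.14)]:
    E=np.array([-r*np.cos(t)+24*np.sin(t),r*np.sin(t)+24*np.cos(t)])/1e3
    T=h+(E[0]+.008)*np.array([c,s,0])+[0,0,E[1]]
    print(t,(R.T@(T-p)).round(3))
```

```text
rel hinge -0.025383276517011055 -9.367459721536322e-05 0.09316255564450074 [0.96658196 0.14320067 0.54280005] 13.725
1.0 [-0.001  0.    -0.002]
0.8 [0.018 0.    0.005]
0.6 [0.036 0.    0.017]
0.45 [0.047 0.    0.028]
0.3 [0.057 0.    0.04 ]
0.2 [0.062 0.    0.049]
0.14 [0.064 0.    0.055]
```

View pics/s7.png

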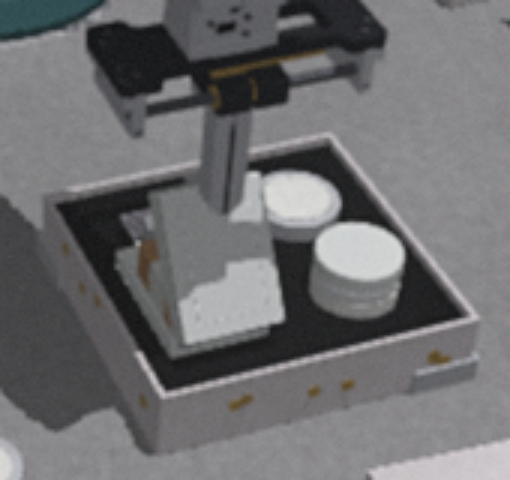

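The finger at (230,205) holds the lid at about 1 rad. Continuing down.

arm_command([
  [0.008,0,0.001,0,0,0,1],
  [0.018,0,0.005,0,0,0,1],
  [0.027,0,0.011,0,0,0,1],
  [0.036,0,0.017,0,0,0,1],
  [0.047,0,0.028,0,0,0,1],
  [0.053,0,0.034,0,0,0,1],
  [0.057,0,0.04,0,0,0,1],
  [0.062,0,0.049,0,0,0,1],
  [0.064,0,0.054,0,0,0,1],
  [0.064,0,0.054,0,0,0,1],
])

```text
clock: 15.02
eef_pos: [0.5134, 0.0405, 0.0951]
tcp_rot: [[-0.993, -0.116, -0.001], [-0.116, 0.993, -0.0], [0.001, 0.0, -1.0]]
ft_force: [-0.9, -1.0, 0.4]
gripper_width: 0.0006
grip_force: 0.5
```

```bash
cat > r.py <<'E'
from h import *
st=arm.get_state();p=np.array(st["eef_pos"])
c,s=np.cos(.1157),np.sin(.1157)
h=np.array([.547+c*.055,.0445+s*.055,.056]);d=p-h
print("rel hinge",d@[c,s,0],d@[-s,c,0],d[2],np.round(st["ft_force"],2),st["clock"])
E
python3 r.py
```

```text
rel hinge -0.08884095359774644 -0.0001022001941067628 0.03906751934194679 [-0.86 -1.04  0.44] 15.025
```

arm_command([
  [0.002,0,0.004,0,0,0,1],
  [0.003,0,0.007,0,0,0,1],
  [0.004,0,0.01,0,0,0,1],
  [0.004,0,0.012,0,0,0,1],
  [0.004,0,0.014,0,0,0,1],
  [0.004,0,0.016,0,0,0,1],
  [0.004,0,0.017,0,0,0,1],
  [0.004,0,0.017,0,0,0,1],
])

```text
clock: 16.02
eef_pos: [0.5092, 0.04, 0.0785]
tcp_rot: [[-0.993, -0.116, -0.001], [-0.116, 0.993, -0.0], [0.001, -0.0, -1.0]]
ft_force: [-6.8, -0.5, 11.3]
gripper_width: 0.0002
grip_force: 5.9
```

```bash
python3 r.py
```

```text
rel hinge -0.09302734450717685 -0.00012387832374566323 0.022486701535822974 [-6.8  -0.47 11.33] 16.025
```

arm_command([
  [0,0,-0.01,0,0,0,1],
  [0,0,-0.05,0,0,0,1],
  [0,0,-0.11,0,0,0,1],
  [-0.05,0,-0.16,0,0,0,1],
  [-0.05,0,-0.16,0,0,0,1],
  [-0.05,0,-0.16,0,0,0,1],
  [-0.05,0,-0.16,0,0,0,1],
])

```text
clock: 16.9
eef_pos: [0.5581, 0.0457, 0.2372]
tcp_rot: [[-0.993, -0.116, -0.002], [-0.116, 0.993, -0.0], [0.002, 0.0, -1.0]]
ft_force: [-0.2, 0.4, -0.2]
gripper_width: 0.0003
grip_force: 0.0
```

Run:
```python
from h import *
P=[.547,.0445];c,s=np.cos(.1157),np.sin(.1157)
W=lambda x,y,z:np.array([P[0]+(c*x-s*y)/1e3,P[1]+(s*x+c*y)/1e3,.036+z/1e3])
i0=cv2.imread("pics/scene0.png");st=arm.get_state();print(st["eef_pos"],st["ft_force"])
for cam in ["scene","wrist"]:
    im=arm.grab_frame(cam);S=arm.get_state()
    for n,q in [("lid_press",(-45,0,44)),("tab_top",(-84.5,0,16)),("hinge",(55,0,20))]:
        e=proj(cam,W(*q),S)[0].round(1)
        print(cam,n,"expect",e,[(round(r["p"],2),np.round(np.array(r["centre"])*[640,480],1)) for r in arm.place_of(cam,n)[:2]])
    if cam=="scene":
        reg=np.zeros((480,640),np.uint8);q=[proj(cam,W(*t))[0] for t in [(x,y,z) for x in(-52,52) for y in(-37,37) for z in(20,44)]]
        cv2.fillConvexPoly(reg,cv2.convexHull(np.round(q).astype(np.int32)),1)
        # area above the shut lid where an open lid would show
        for nm,a in (("before",i0),("now",im)):
            g=cv2.cvtColor(a,cv2.COLOR_BGR2GRAY); print(nm,"mean on lid",g[reg>0].mean().round(1))
        m=arm.trace(cam,"lid_press")
        for r in m[:1]: print("lid box",np.round(np.array(r["box"])*[640,480,640,480]),"expect",cv2.boundingRect(np.round(q).astype(np.int32)))
```

```text
[0.55814621 0.04570828 0.23716536] [-0.23430584  0.38468056 -0.19220164]
scene lid_press expect [366.3 223. ] [(0.87, array([366.4, 220.3]))]
scene tab_top expect [358.8 222.2] [(0.52, array([152. , 242.4])), (0.44, array([359.1, 220.8]))]
scene hinge expect [384.3 261.1] [(0.91, array([384. , 259.6]))]
before mean on lid 167.9
now mean on lid 138.6
lid box [350. 220. 399. 264.] expect (349, 218, 53, 47)
wrist lid_press expect [322.1 142.8] [(0.62, array([321.9, 143.7]))]
wrist tab_top expect [322.2  91.4] [(0.8, array([325. ,  89.2])), (0.21, array([377.1, 168.4]))]
wrist hinge expect [322.1 256.7] [(0.71, array([325.6, 258.1]))]
```

Run:
```python
from rig import arm
print(arm.close_job())
```

```text
the job is handed in; nothing more can be done
None
```

I've handed the job in: the case popped open, the small bar went in flat, and the lid was pressed shut and stayed shut when I let go; I wasn't shown the judge's verdict or direct joint readings.

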